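Rack a cutter tube heavy end down

TASK

Take the cutter tube that lies in the near bay of the double cradle (the one nearer the robot) and lay it in the empty rocking trough, heavy end against the steel foot plate and pushed fully home, so that once you let go the trough rests with the foot-plate end right down. The tube's ends look alike, so lift it and feel which end is heavy. Do not let a tube roll out, do not drop it or ram it into the trough, and leave the other tube in its bay and everything else where it is.

Things in the scene. Friction and masses are not known exactly. Their poses are not given: they have to be found in the camera images.
- rack: fixed double cradle: plywood base 170 (x) x 130 (y) x 12 mm with two bays of two aluminium V saddles; tubes lie along its y axis. Origin at the centre of its underside; x points away from the robot. Saddles are 14 mm wide, at y = -42 and +42 mm, so a tube's middle is free for fingers down to the base. Grooves are shallow (25 degree flanks): a 2 N sideways push rolls a tube out.
- bay_near (a point): middle of the near bay's tube axis: x = -55 mm in the cradle, 67 mm above the table; axes as the cradle's. A tube may lie up to 8 mm off this along y.
- bay_far (a point): the same for the far bay, x = +55 mm in the cradle, 110 mm from the near bay
- stand: fixed stand of the rocking trough: plywood base 190 (x) x 100 (y) x 12 mm, two cheeks 24 mm wide, up to 82 mm above the table. Origin at the centre of its underside; x runs along the trough and points towards the robot; the foot-plate end is at -x, away from the robot
- trough (a joint): tilt of the trough about a level axis along the stand's y: 0 level, +0.24 rad (end stop) foot-plate end down, -0.24 rad (end stop) foot-plate end up. It swings on a slightly stiff pivot (0.015 N m) and when empty stays as left; a tube lying home tips it, heavy end down, unaided.
- trough_pivot (a point): the trough's swing axis: 72 mm above the stand's origin, axes as the stand's
- trough_home (a point): centre of a tube lying fully home in the trough: 40 mm above the pivot, square to the trough. Axes move with the trough; x runs along it, away from the foot plate (steel, 50 mm wide, 75 mm from here towards -x, top edge 12 mm above the tube's axis). V saddles 14 mm wide 45 mm to either side; between them fingers may reach 27 mm below the tube's axis. Friction holds a tube: push it home.
- tube1: grey cutter tube, a smooth rigid cylinder with flat black caps, both ends alike: 40 mm diameter, 150 mm long, 0.4 to 0.63 kg, lying in either bay. Origin at mid-length on its axis; y runs along it. A cutter fixed inside makes one end heavy: the centre of mass lies 32 mm from the middle (0.12 to 0.20 N m if held there). It may be either end: neither look nor y axis tells.
- tube2: grey cutter tube, a smooth rigid cylinder with flat black caps, both ends alike: 40 mm diameter, 150 mm long, 0.4 to 0.63 kg, lying in either bay. Origin at mid-length on its axis; y runs along it. A cutter fixed inside makes one end heavy: the centre of mass lies 32 mm from the middle (0.12 to 0.20 N m if held there). It may be either end: neither look nor y axis tells.
- tape: bystander: roll of paper tape lying flat, 64 mm across, 25 mm high; origin at its underside or on its axis
- block: bystander: cork sanding block, 95 x 45 x 30 mm; origin at its underside or on its axis
- brush: bystander: hand brush lying down; origin at its underside or on its axis
- driver: bystander: screwdriver lying down; origin at its underside or on its axis
- cleaner: bystander: white cleaner bottle, 190 mm tall; origin at its underside or on its axis
- cup: bystander: white mug, 95 mm tall; origin at its underside or on its axis
Not all that is in view belongs to the job. Leave any green look-alike of the stand alone. What is shaped like the tube1 but brown is not meant.

How it is judged:
On the way:
1. the tube of the near bay is lifted clear of the cradle, the other tube staying behind (((height (world z) of tube1 above 0.1 m and contact force between tube1 and rack below 0.1 N and x of tube2 in the frame of rack above 0.03 m) or (height (world z) of tube2 above 0.1 m and contact force between tube2 and rack below 0.1 N and x of tube1 in the frame of rack above 0.03 m))), for 0.2 s.
At the end, for the whole second after the job is handed in: The near-bay tube lies in the trough, released, at rest, within 7 mm of trough_home and 0.1 rad of the trough's axis, heavy end keeping the foot-plate end down (joint above 0.21 rad); the other tube rests in the far bay, within 15 mm of its start ((((distance between tube1 and trough_home below 0.007 m and angle between the y axis of tube1 and the x axis of trough_home, either way round below 0.1 rad and value of joint trough above 0.21 rad and linear speed of tube1 below 0.01 m/s and contact force between tube1 and the fingers below 0.1 N) and (x of tube2 in the frame of rack between 0.045 and 0.065 m and distance of tube2 from where it was at the start of the episode below 0.015 m and contact force between tube2 and rack above 0.5 N)) or ((distance between tube2 and trough_home below 0.007 m and angle between the y axis of tube2 and the x axis of trough_home, either way round below 0.1 rad and value of joint trough above 0.21 rad and linear speed of tube2 below 0.01 m/s and contact force between tube2 and the fingers below 0.1 N) and (x of tube1 in the frame of rack between 0.045 and 0.065 m and distance of tube1 from where it was at the start of the episode below 0.015 m and contact force between tube1 and rack above 0.5 N)))); the robot touches nothing.
It fails at once if a tube rolls out and falls (its centre less than 40 mm above the table) (height (world z) of any of tube1, tube2 below 0.04 m).
It fails at once if a tube is dropped from more than about 10 mm (faster than 0.45 m/s, not held) ((linear speed of tube1 above 0.45 m/s and contact force between tube1 and the fingers below 0.1 N) or (linear speed of tube2 above 0.45 m/s and contact force between tube2 and the fingers below 0.1 N)).
It fails at once if a tube is rammed into the trough (more than 60 N) (contact force between any of tube1, tube2 and stand above 60 N).
It fails at once if a bystander is moved by more than 30 mm (distance of any of tape, block, brush, driver, cleaner, cup from where it was at the start of the episode above 0.03 m).
It also fails if it takes over 45 s, if anything falls off the work surface, if the arm or the gripper's body presses on something with over 40 N, if the wrist force passes 120 N, or if a joint passes its speed limit or range.

ROBOT

A 7-joint arm with a two-finger parallel gripper is mounted at the origin on the work surface. World frame = base frame: x ahead of the robot, y to its left, z up, the work surface at z = 0. Lengths are in m, angles in rad, forces in N, time in s.
With the tool pointing down it reaches from about 0.35 to 0.9 m from the base axis. Payload 8.1 kg.
Tool frame: the origin (TCP) lies between the finger pads; the fingertips stand ahead of it and the grasp point (between the pads) is the TCP (arm.nose_length is the z of the fingertips in the tool frame, in m); z points along the fingers, y is the line along which they close (so a half turn about z gives the same grasp; the last joint's range is limited). The gripper opens to 92 mm and grips with 3 to 60 N. Pads are 19 mm wide; open, the fingers measure 130 mm over their backs; the gripper's body (75 mm by 190 mm) begins 47 mm behind the grasp point.
Start: joints at [1.021, 0.434, 0.025, 1.573, -0.012, 1.134, -0.075], TCP at [0.27, -0.564, 0.246] pointing down, gripper open.
Joint ranges: [-2.62, 2.62], [-0.44, 2.09], [-1.27, 1.32], [0.08, 2.57], [-1.32, 4.46], [0.12, 2], [-2.74, 2.74]. Speed limits (rad/s): [2.22, 2.22, 3.01, 3.01, 3.14, 3.14, 3.14].

INTERFACE

Orientations are given as a rotation vector (axis times angle).
In Python, from cell import sensors, optics, arm gives the robot as it stands.
- The arm moves only by the tool arm_command, never from a script. Its argument "deltas" is one flat list of numbers, 7 for each row, row after row: the turn, a rotation vector about the world's x, y, z as a fraction of full scale, then the shift along the world's x, y, z as a fraction of full scale, then the finger opening in mm, from 0 to 91.8. In form: [wx, wy, wz, dx, dy, dz, fingers, wx, wy, wz, dx, dy, dz, fingers, ...]. A call has 1 to 20 rows; each row is the pose to reach, as a shift and turn from the pose commanded when the call began; what a row does not reach only later rows make up. Full scale, the value 1, is 1 m for a shift and 90 degrees for a turn. A row lasts 1/10 s, in which the tool goes at most 50 mm and 8.59 degrees, less where a joint would pass 70% of its speed; a pose out of reach is approached as far as the arm can. A call with a number of a shift or a turn outside -1 to 1 is refused whole. A call with a gripper value outside its range is refused whole. The fingers move at their own pace and stop on an object; "force" is the grip in N (left out, the last holds). Time passes only in rows, so rows that repeat a pose let the fingers close. It gives the time, the measured TCP pose, the force, the opening and the grip force at its end, in the units of the state.
- sensors.observe(): the state, without advancing time (a new reading comes with each control period).
- optics.get_image(name): name is "side" or "top"; returns the picture (480x640x3 uint8, blue, green, red); there is no depth.
- optics.calibration(name): a dict with "camera_matrix" (3x3 intrinsics, pixels), "D" ([k1, k2, p1, p2, k3] as OpenCV has them; the pictures are not rectified), "rvec" (rotation vector, rad) and "tvec" (3), from world to camera coordinates, as OpenCV has them. Camera axes: x right, y down, z forward; pixel columns grow to the right and rows downward; lengths in m; the calibration is good to about 2 mm. A picture is of the moment at which its call begins. calibration takes no time and is no camera call.
- arm.sign_off(): hands the job in; it is judged then, once.
The state is a dict: "clock": time; "joints": joint angles; "dq": joint speeds; "joint_efforts": joint torques, N m; "position": TCP position; "ee_rot": TCP orientation; "force": force on the tool from outside, world axes, zero at the start; "ft_torque": the same for the moment, N m; "width": opening from 0.0 (shut) to 1.0 (fully open); "gripper_force": force on a finger pad.
Only numpy, scipy, OpenCV 4.12 (cv2) and the standard library are available. Lean on these libraries where they do the work, as an engineer would, in place of code of your own. Each camera call takes 0.05 s, during which the arm holds its last target. There are 200 camera calls.

## Working session

There is one attempt and no reset: what is moved stays moved. The work goes in short steps, Python scripts to look and compute and a tool call to move; the robot and the scene stay as the last step left them, time stands still between calls to the robot, and variables do not carry over. Pictures are saved under pics/ and viewed, at most 10 in all, crops included, and the job is handed in when it is done.

Besides the shell and the picture viewer there is one more tool, called after "Emit:" by a JSON object that holds its "name" and its "arguments". arm_command: Moves the arm, as the interface text tells. Its arguments: {"type":"object","properties":{"deltas":{"type":"array","items":{"type":"number"}},"force":{"type":"number"}},"required":["deltas"]}

```bash
mkdir -p pics; cat > h.py <<'E'
import cv2,numpy as np
from cell import sensors,optics,arm
def cal(n):
    c=optics.calibration(n);return [np.array(c[k],float) for k in("camera_matrix","D","rvec","tvec")]
def ray(n,uv):
    K,D,r,t=cal(n);R=cv2.Rodrigues(r)[0]
    p=cv2.undistortPoints(np.array(uv,float).reshape(-1,1,2),K,D).reshape(-1,2)
    d=np.c_[p,np.ones(len(p))]@R
    return (-R.T@t.ravel()),d
def onz(n,uv,z):
    o,d=ray(n,uv);return o+d*((z-o[2])/d[:,2])[:,None]
def proj(n,P):
    K,D,r,t=cal(n);return cv2.projectPoints(np.array(P,float).reshape(-1,1,3),r,t,K,D)[0].reshape(-1,2)
E
python3 - <<'E'
from h import *
for n in("side","top"):
    cv2.imwrite(f"pics/{n}0.png",optics.get_image(n)); print(n,ray(n,[[320,240]]))
print(sensors.observe(),arm.nose_length)
E
```

```text
side (array([0.37491873, 0.83328023, 1.06367256]), array([[ 0.14591566, -0.6374115 , -0.75662197]]))
top (array([0.35335241, 0.02037079, 1.43307909]), array([[ 0.13705918,  0.01696744, -0.99069018]]))
{'clock': 0.1, 'joints': array([ 1.02143816,  0.43516701,  0.0250151 ,  1.57400037, -0.01158829,
        1.13400398, -0.07509311]), 'dq': array([-5.28192708e-04, -2.07585658e-03, -1.75621075e-03, -1.65463992e-03,
        1.39768158e-06, -2.04622014e-04, -5.88096185e-04]), 'joint_efforts': array([ 2.66758369e-03, -6.69128180e+01,  9.87446085e-01, -3.15147507e+01,
       -6.06045476e-02,  3.74038378e-02,  1.42745259e-05]), 'position': array([ 0.26977109, -0.56330335,  0.24501763]), 'ee_rot': array([-3.06225013e+00, -6.95498684e-01,  7.38517188e-04]), 'force': array([-0.3694329 ,  0.773304  ,  0.75679011]), 'ft_torque': array([-0.02329411,  0.03098479, -0.03821835]), 'gripper_force': 0.0, 'width': 1.0005465128239557} 0.019
```

View pics/top0.png

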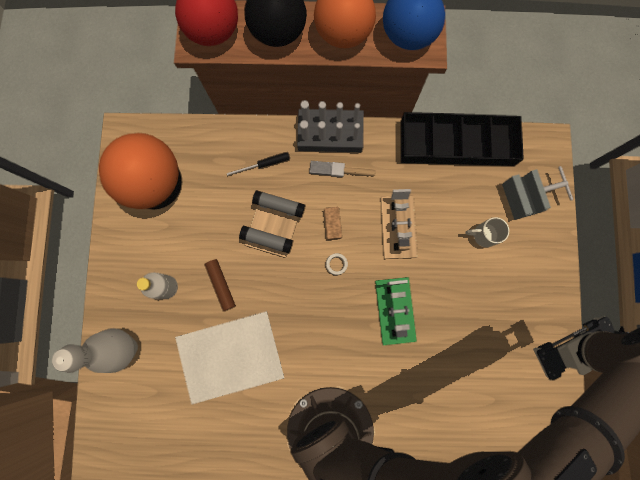

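View pics/side0.png

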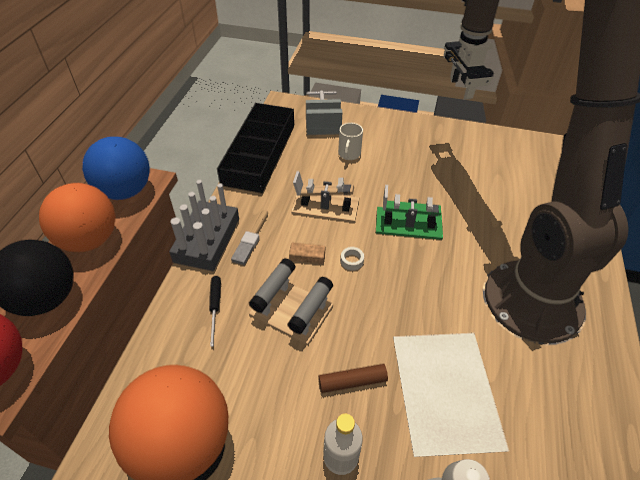

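Top picture: the candidates for the tube are the near-bay tube at (266,240), the far-bay tube at (278,206) and a brown look-alike at (219,285). For the trough they are the plywood stand at (398,225) and the green look-alike at (396,310). I choose the near-bay tube and the plywood stand, and check both in one crop.

```bash
python3 - <<'E'
from h import *
im=optics.get_image("top")
c=im[175:275,230:430]; cv2.imwrite("pics/crop.png",cv2.resize(c,None,fx=4,fy=4,interpolation=cv2.INTER_CUBIC))
hsv=cv2.cvtColor(im,cv2.COLOR_BGR2HSV)
m=((hsv[...,1]<75)).astype(np.uint8)*255
roi=np.zeros_like(m); roi[180:265,230:430]=255; m&=roi
for k in cv2.findContours(m,cv2.RETR_EXTERNAL,cv2.CHAIN_APPROX_NONE)[0]:
    if cv2.contourArea(k)<40: continue
    r=cv2.minAreaRect(k); b=cv2.boxPoints(r)
    print(r, onz("top",[r[0]],0.067).round(4))
    if cv2.contourArea(k)>500:
        w=onz("top",b,0.067); print(w.round(4).tolist())
# light plywood
m2=((hsv[...,2]>205)&(hsv[...,1]>60)).astype(np.uint8)*255&roi
for k in cv2.findContours(m2,cv2.RETR_EXTERNAL,cv2.CHAIN_APPROX_NONE)[0]:
    if cv2.contourArea(k)>60:
        r=cv2.minAreaRect(k);print("ply",cv2.contourArea(k),r,onz("top",cv2.boxPoints(r),0.012)[:,:2].round(4).tolist())
E
```

```text
((336.5, 258.5), (11.0, 21.0), 90.0) [[ 0.49   -0.0047  0.067 ]]
((402.5, 240.5), (17.0, 17.0), 90.0) [[ 0.5463 -0.1939  0.067 ]]
((265.23785400390625, 239.22703552246094), (52.49433517456055, 14.263165473937988), 17.102725982666016) [[0.5409 0.2015 0.067 ]]
[[0.5417, 0.2802, 0.067], [0.5819, 0.2701, 0.067], [0.5401, 0.1231, 0.067], [0.5005, 0.1338, 0.067]]
((401.36505126953125, 223.47567749023438), (9.911330223083496, 19.423547744750977), 86.18592071533203) [[ 0.596  -0.1907  0.067 ]]
((400.0, 206.5), (7.0, 16.0), 90.0) [[ 0.6462 -0.1868  0.067 ]]
((277.7427673339844, 203.86822509765625), (51.348968505859375, 14.381973266601562), 16.50436019897461) [[0.6457 0.1695 0.067 ]]
[[0.6452, 0.2474, 0.067], [0.6867, 0.2374, 0.067], [0.6463, 0.0918, 0.067], [0.6052, 0.1024, 0.067]]
((400.5101623535156, 193.6421356201172), (9.6183500289917, 19.592939376831055), 85.91438293457031) [[ 0.6846 -0.1883  0.067 ]]
ply 85.0 ((385.38458251953125, 228.92308044433594), (56.13566207885742, 4.770421981811523), 86.8201675415039) [[0.6735, -0.1387], [0.6747, -0.1532], [0.5041, -0.1631], [0.503, -0.1489]]
```

View pics/crop.png

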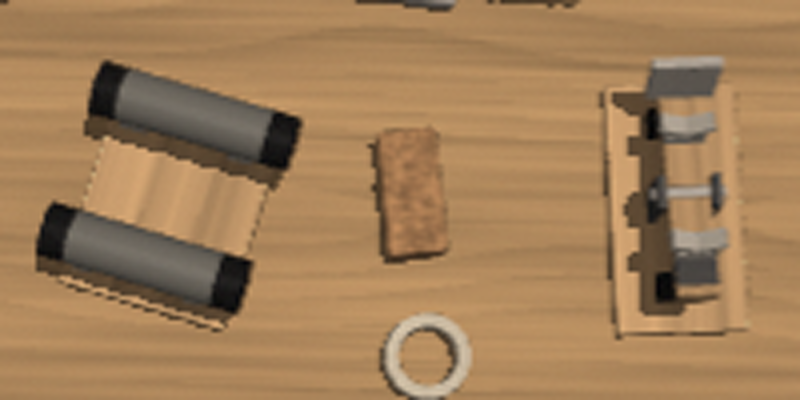

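The crop shows two grey tubes on the cradle and the plywood stand, with the steel foot plate at the far end (crop 685,75). Base corners are near crop (604,90), (737,90), (747,330) and (618,335). Next I measure the stand and the trough tilt.

```bash
python3 - <<'E'
from h import *
c=np.array([[604,90],[737,90],[747,330],[618,335]])/4+[230,175]
w=onz("top",c,0.012); print(w.round(4),w.mean(0)); 
for i in range(4): print(np.linalg.norm(w[i]-w[(i+1)%4]).round(4))
O=w.mean(0); a=((w[3]+w[2])-(w[0]+w[1])); x=a[:2]/np.linalg.norm(a[:2]); print("x",x)
for th in(-.24,0,.24):
    s,cc=np.sin(th),np.cos(th)
    pts=[]
    for lx,ly,lz in[(-75,25,52),(-75,-25,52),(45,0,25)]:
        X=lx*cc+lz*s; Z=lz*cc-lx*-s*1 if 0 else lz*cc+lx*s
        pts.append([O[0]+x[0]*X/1e3-x[1]*ly/1e3,O[1]+x[1]*X/1e3+x[0]*ly/1e3,.072+Z/1e3])
    # tilt + lowers -x end: z=lz c + lx s, x=lx c - lz s
    for p,(lx,ly,lz) in zip(pts,[(-75,25,52),(-75,-25,52),(45,0,25)]):
        X=lx*cc-lz*s; p[0]=O[0]+x[0]*X/1e3-x[1]*ly/1e3; p[1]=O[1]+x[1]*X/1e3+x[0]*ly/1e3
    print(th,"top crop",((proj("top",pts)-[230,175])*4).round(0).tolist(),"side",proj("side",pts).round(0).tolist())
im=optics.get_image("side"); cv2.imwrite("pics/scrop.png",cv2.resize(im[160:235,280:375],None,fx=8,fy=8,interpolation=cv2.INTER_CUBIC))
E
```

```text
[[ 0.6845 -0.1373  0.012 ]
 [ 0.687  -0.2387  0.012 ]
 [ 0.5038 -0.2451  0.012 ]
 [ 0.498  -0.1487  0.012 ]] [ 0.59331566 -0.19243755  0.012     ]
0.1014
0.1832
0.0966
0.1868
x [-0.99883096 -0.04833948]
-0.24 top crop [[736.0, 93.0], [664.0, 94.0], [695.0, 262.0]] side [[308.0, 164.0], [304.0, 175.0], [344.0, 189.0]]
0 top crop [[731.0, 78.0], [660.0, 79.0], [698.0, 253.0]] side [[303.0, 167.0], [299.0, 179.0], [342.0, 186.0]]
0.24 top crop [[725.0, 70.0], [655.0, 72.0], [699.0, 241.0]] side [[300.0, 172.0], [296.0, 183.0], [340.0, 183.0]]
```

View pics/scrop.png

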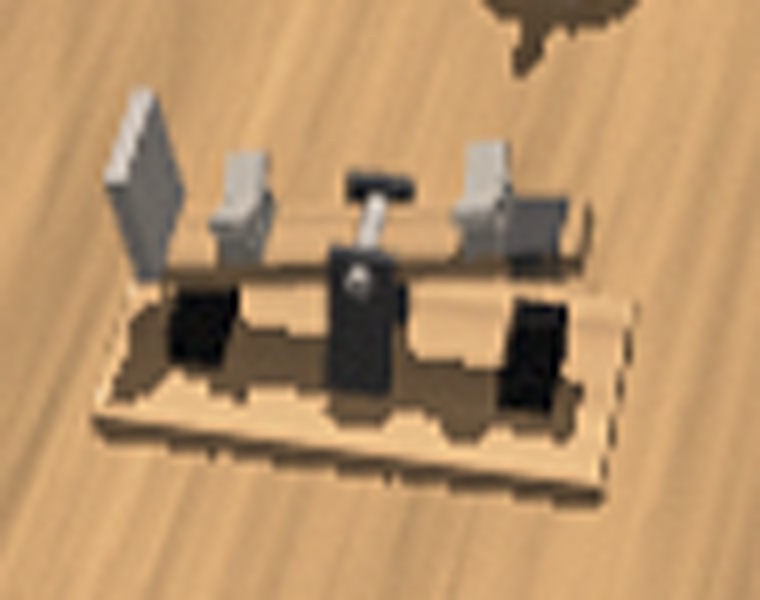

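Side crop: the plate's top corners are near crop (145,90) and (108,180). The trough floor rises towards the robot relative to the base, so the foot-plate end already seems to be down. I move above the near tube first and refine from there.

Emit:
{"name": "arm_command", "arguments": {"deltas": [0, 0, 0.533, 0.271, 0.7655, -0.066, 91, 0, 0, 0.533, 0.271, 0.7655, -0.066, 91, 0, 0, 0.533, 0.271, 0.7655, -0.066, 91, 0, 0, 0.533, 0.271, 0.7655, -0.066, 91, 0, 0, 0.533, 0.271, 0.7655, -0.066, 91, 0, 0, 0.533, 0.271, 0.7655, -0.066, 91, 0, 0, 0.533, 0.271, 0.7655, -0.066, 91, 0, 0, 0.533, 0.271, 0.7655, -0.066, 91, 0, 0, 0.533, 0.271, 0.7655, -0.066, 91, 0, 0, 0.533, 0.271, 0.7655, -0.066, 91, 0, 0, 0.533, 0.271, 0.7655, -0.066, 91, 0, 0, 0.533, 0.271, 0.7655, -0.066, 91, 0, 0, 0.533, 0.271, 0.7655, -0.066, 91, 0, 0, 0.533, 0.271, 0.7655, -0.066, 91, 0, 0, 0.533, 0.271, 0.7655, -0.066, 91, 0, 0, 0.533, 0.271, 0.7655, -0.066, 91, 0, 0, 0.533, 0.271, 0.7655, -0.066, 91, 0, 0, 0.533, 0.271, 0.7655, -0.066, 91, 0, 0, 0.533, 0.271, 0.7655, -0.066, 91, 0, 0, 0.533, 0.271, 0.7655, -0.066, 91]}}

```text
clock: 2.2
position: [0.541, 0.1996, 0.1797]
ee_rot: [2.517, 1.878, -0.002]
force: [0.0, -0.8, -0.9]
width: 0.991
gripper_force: 0.0
```

```bash
python3 - <<'E'
from h import *
s=sensors.observe();print(s['position'],s['ee_rot'],s['joints'].round(2),s['force'],s['ft_torque'])
def tri(a,b):
    o1,d1=ray("side",[a]);o2,d2=ray("top",[b]);d1,d2=d1[0],d2[0]
    k=np.linalg.lstsq(np.c_[d1,-d2],o2-o1,rcond=None)[0];p,q=o1+k[0]*d1,o2+k[1]*d2
    return ((p+q)/2).round(4),np.linalg.norm(p-q).round(4)
S=lambda u,v:(280+u/8,160+v/8)
T=lambda u,v:(230+u/4,175+v/4)
print("plate -y",tri(S(145,90),T(722,60)))
print("plate +y",tri(S(108,180),T(650,64)))
print("saddle near top",tri(S(487,143),T(726,231)),tri(S(460,212),T(674,236)))
print("saddle far top",tri(S(250,155),T(716,115)),tri(S(217,222),T(660,120)))
im=optics.get_image("side");cv2.imwrite("pics/g.png",cv2.resize(im[150:350,220:420],None,fx=3,fy=3,interpolation=cv2.INTER_CUBIC))
print(proj("side",[[.541,.2015,.067],[.562,.273,.067],[.52,.13,.067]]))
E
```

```text
[0.54095012 0.19962805 0.17968186] [ 2.51744189e+00  1.87772589e+00 -1.64498985e-03] [-0.11  0.47 -0.47  1.75  0.25  0.99 -0.96] [ 0.0237493  -0.79002102 -0.86976431] [-0.03397122 -0.05696081  0.02716974]
plate -y (array([ 0.6845, -0.2105,  0.1089]), np.float64(0.0026))
plate +y (array([ 0.6818, -0.1589,  0.1107]), np.float64(0.0012))
saddle near top (array([ 0.5598, -0.2123,  0.1107]), np.float64(0.0054)) (array([ 0.5587, -0.1761,  0.1091]), np.float64(0.0004))
saddle far top (array([ 0.6471, -0.2097,  0.0874]), np.float64(0.0067)) (array([ 0.6453, -0.1689,  0.0903]), np.float64(0.0002))
[[309.76608203 306.09185427]
 [293.0323773  329.67058643]
 [325.33216581 284.15468866]]
```

View pics/g.png

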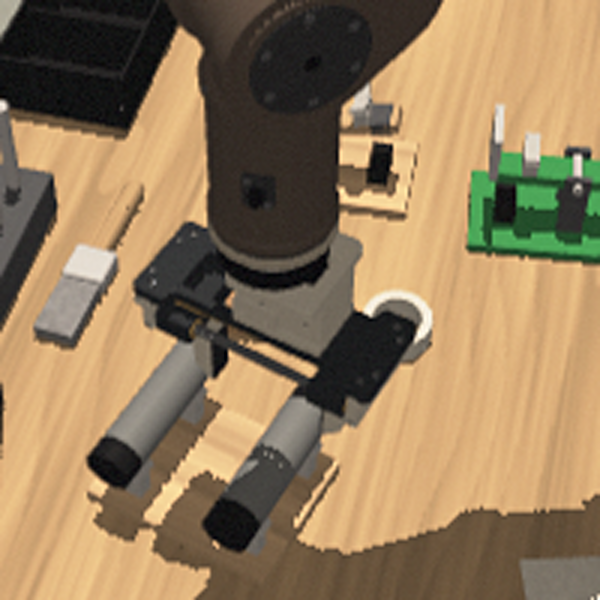

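Triangulated saddle tops rise 21 mm over 88 mm, so the tilt is about +0.24 and the foot-plate end is down. The plate's top edge is at z≈0.11, as it should be. The gripper straddles the near tube, so I descend and then grip.

Emit:
{"name": "arm_command", "arguments": {"deltas": [0, 0, 0, 0, -0.001, -0.04, 91, 0, 0, 0, 0, -0.001, -0.08, 91, 0, 0, 0, 0, -0.001, -0.113, 91, 0, 0, 0, 0, -0.001, -0.113, 91, 0, 0, 0, 0, -0.001, -0.113, 70, 0, 0, 0, 0, -0.001, -0.113, 60, 0, 0, 0, 0, -0.001, -0.113, 52, 0, 0, 0, 0, -0.001, -0.113, 48, 0, 0, 0, 0, -0.001, -0.113, 45, 0, 0, 0, 0, -0.001, -0.113, 43, 0, 0, 0, 0, -0.001, -0.113, 41, 0, 0, 0, 0, -0.001, -0.113, 39, 0, 0, 0, 0, -0.001, -0.113, 36, 0, 0, 0, 0, -0.001, -0.113, 30, 0, 0, 0, 0, -0.001, -0.113, 30], "force": 15}}

```text
clock: 3.75
position: [0.5423, 0.2004, 0.0671]
ee_rot: [2.516, 1.879, 0.003]
force: [5.1, -2.5, 1.9]
width: 0.429
gripper_force: 15.0
```

```bash
python3 -c "
from h import *
s=sensors.observe();print(s['position'],s['force'],s['ft_torque'],s['width']*91.8,s['gripper_force'])"
```

```text
[0.54232249 0.20039971 0.06713661] [ 5.07605763 -2.47987391  1.9157806 ] [-0.51211458 -1.13641276  0.02076438] 39.41446466732363 14.983554929494858
```

Emit:
{"name": "arm_command", "arguments": {"deltas": [0, 0, 0, 0.001, 0, 0, 30, 0, 0, 0, 0.001, 0, 0, 30, 0, 0, 0, 0.001, 0, 0.008, 30, 0, 0, 0, 0.001, 0, 0.02, 30, 0, 0, 0, 0.001, 0, 0.035, 30, 0, 0, 0, 0.001, 0, 0.05, 30, 0, 0, 0, 0.001, 0, 0.05, 30, 0, 0, 0, 0.001, 0, 0.05, 30, 0, 0, 0, 0.001, 0, 0.05, 30], "force": 55}}

```text
clock: 4.65
position: [0.5416, 0.2005, 0.1163]
ee_rot: [-2.516, -1.881, 0.001]
force: [-1.0, 0.1, -6.3]
width: 0.425
gripper_force: 55.0
```

```bash
python3 -c "
from h import *
s=sensors.observe();print(s['position'],s['force'],s['ft_torque'],s['width']*91.8,s['gripper_force'])
im=optics.get_image('side');cv2.imwrite('pics/l.png',cv2.resize(im[210:350,220:360],None,fx=4,fy=4,interpolation=cv2.INTER_CUBIC))"
```

```text
[0.54163328 0.20050464 0.11630444] [-0.97319015  0.11752231 -6.27390788] [-0.1822389  -0.01192774 -0.00240311] 39.053665464496575 54.956374168395996
```

View pics/l.png

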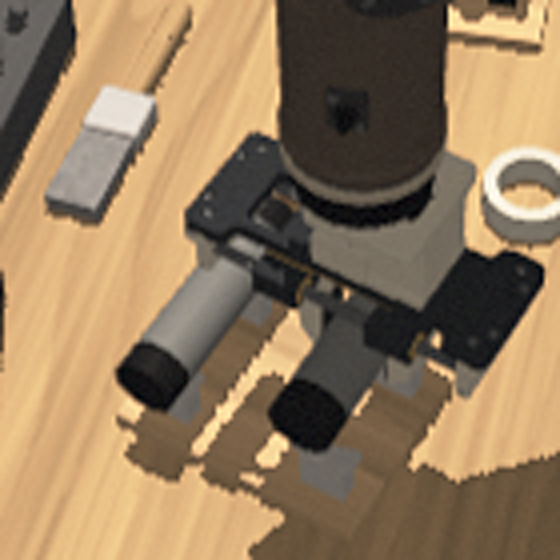

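The lifted tube hangs level, and tube 2 is still in the far bay. The moment about x is about −0.18 N m with a weight of about 5.5 N, so the mass lies some 30 mm towards +y and the heavy end is the left one. Turning it −70.7° points that end at the foot plate.

Emit:
{"name": "arm_command", "arguments": {"deltas": [0, 0, 0, 0, 0, 0.03, 30, 0, 0, 0, 0, 0, 0.06, 30, 0, 0, 0, 0, 0, 0.09, 30, 0, 0, -0.03, 0.002, -0.015, 0.09, 30, 0, 0, -0.09, 0.006, -0.045, 0.09, 30, 0, 0, -0.16, 0.012, -0.08, 0.09, 30, 0, 0, -0.23, 0.018, -0.115, 0.09, 30, 0, 0, -0.3, 0.024, -0.15, 0.09, 30, 0, 0, -0.37, 0.03, -0.185, 0.09, 30, 0, 0, -0.44, 0.036, -0.22, 0.09, 30, 0, 0, -0.51, 0.042, -0.255, 0.09, 30, 0, 0, -0.58, 0.047, -0.29, 0.09, 30, 0, 0, -0.65, 0.052, -0.325, 0.09, 30, 0, 0, -0.71, 0.057, -0.355, 0.09, 30, 0, 0, -0.755, 0.061, -0.378, 0.09, 30, 0, 0, -0.785, 0.0635, -0.392, 0.09, 30, 0, 0, -0.785, 0.0635, -0.392, 0.09, 30, 0, 0, -0.785, 0.0635, -0.392, 0.09, 30, 0, 0, -0.785, 0.0635, -0.392, 0.09, 30]}}

```text
clock: 6.6
position: [0.6056, -0.189, 0.2065]
ee_rot: [-3.139, -0.085, 0.0]
force: [1.0, 1.0, -6.1]
width: 0.427
gripper_force: 54.9
```

```bash
python3 -c "
from h import *
s=sensors.observe();print(s['position'],s['force'],s['ft_torque'],s['width']*91.8,s['gripper_force'],s['joints'].round(2))
im=optics.get_image('side');cv2.imwrite('pics/c.png',cv2.resize(im[130:250,240:400],None,fx=5,fy=5,interpolation=cv2.INTER_CUBIC))"
```

```text
[ 0.60562592 -0.18902695  0.20653385] [ 0.98180305  1.04980616 -6.12377603] [-0.01399386  0.19194163 -0.01453451] 39.156238230539316 54.94860827922821 [ 0.29  0.49 -0.1   1.59  0.05  1.07 -1.35]
```

View pics/c.png

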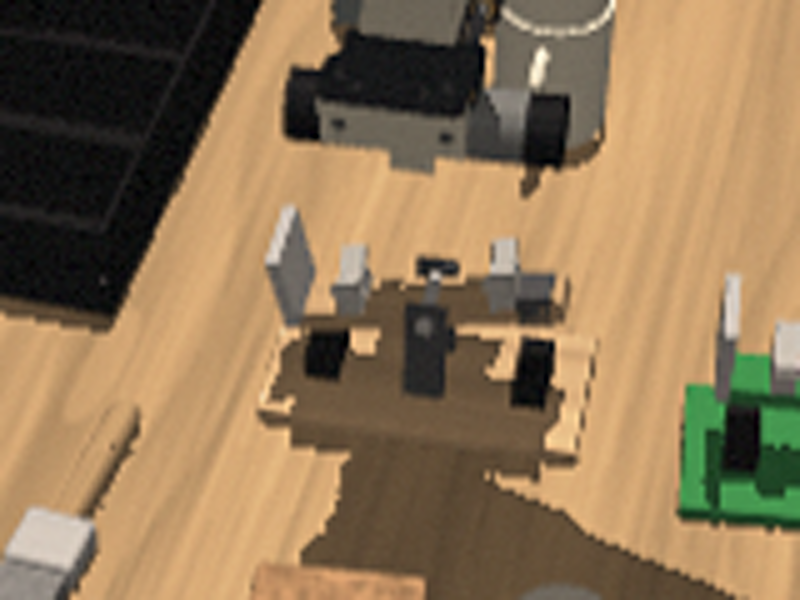

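The moment about y is +0.19 N m, so the heavy end now points at the foot plate, and the picture shows the tube above the plywood trough. Now I tilt by 0.24 and go lower, about 10 mm short of the plate.

Emit:
{"name": "arm_command", "arguments": {"deltas": [-0.002, 0.04, 0, -0.003, -0.001, -0.01, 30, -0.004, 0.08, 0, -0.006, -0.002, -0.025, 30, -0.006, 0.12, 0, -0.01, -0.002, -0.04, 30, -0.008, 0.152, 0, -0.0105, -0.002, -0.055, 30, -0.008, 0.152, 0, -0.0105, -0.002, -0.062, 30, -0.008, 0.152, 0, -0.0105, -0.002, -0.062, 30, -0.008, 0.152, 0, -0.0105, -0.002, -0.062, 30]}}

```text
clock: 7.35
position: [0.5953, -0.193, 0.1455]
ee_rot: [3.112, 0.08, -0.371]
force: [0.7, 0.3, -4.3]
width: 0.426
gripper_force: 55.0
```

```bash
python3 -c "
from h import *
s=sensors.observe();print(s['position'],s['ee_rot'],s['force'],s['ft_torque'])
im=optics.get_image('side');cv2.imwrite('pics/d.png',cv2.resize(im[145:225,275:375],None,fx=7,fy=7,interpolation=cv2.INTER_CUBIC))"
```

```text
[ 0.59526475 -0.19302646  0.14553158] [ 3.11194449  0.07976718 -0.37060228] [ 0.72795704  0.34301903 -4.33228328] [ 0.04921394 -0.40376547  0.03646775]
```

View pics/d.png

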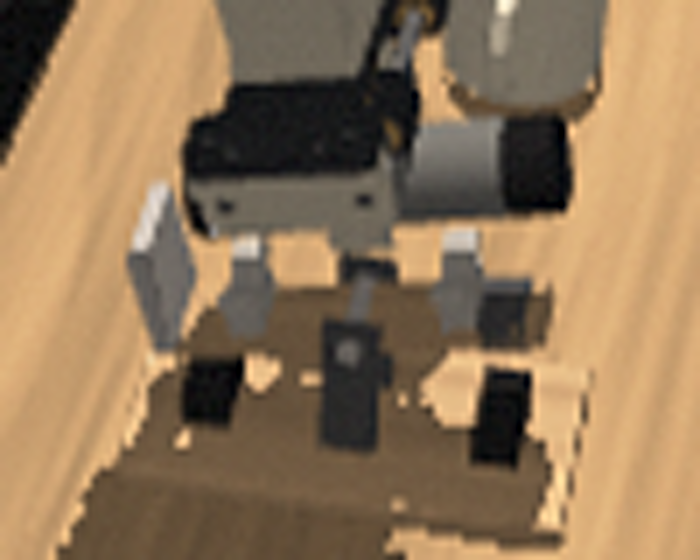

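The picture shows the tube tilted to match the trough, above both saddles and clear of the plate. Descending gently.

Emit:
{"name": "arm_command", "arguments": {"deltas": [0, 0, 0, 0, 0.001, -0.006, 30, 0, 0, 0, 0, 0.001, -0.012, 30, 0, 0, 0, 0, 0.001, -0.018, 30, 0, 0, 0, 0, 0.001, -0.022, 30, 0, 0, 0, 0, 0.001, -0.025, 30, 0, 0, 0, 0, 0.001, -0.027, 30, 0, 0, 0, 0, 0.001, -0.029, 30, 0, 0, 0, 0, 0.001, -0.029, 30, 0, 0, 0, 0, 0.001, -0.029, 30]}}

```text
clock: 8.3
position: [0.5951, -0.1922, 0.1158]
ee_rot: [3.112, 0.079, -0.373]
force: [-0.2, 0.7, -5.0]
width: 0.426
gripper_force: 55.0
```

Emit:
{"name": "arm_command", "arguments": {"deltas": [0, 0, 0, 0, 0, -0.001, 30, 0, 0, 0, 0, 0, -0.002, 30, 0, 0, 0, 0, 0, -0.002, 30, 0, 0, 0, 0, 0, -0.002, 30]}}

```text
clock: 8.7
position: [0.5952, -0.1924, 0.1142]
ee_rot: [3.111, 0.079, -0.373]
force: [-1.0, -0.7, -0.1]
width: 0.425
gripper_force: 55.0
```

Emit:
{"name": "arm_command", "arguments": {"deltas": [0, 0, 0, 0, 0, -0.001, 30, 0, 0, 0, 0, 0, -0.001, 30, 0, 0, 0, 0, 0, -0.001, 30]}}

```text
clock: 9.0
position: [0.5954, -0.1927, 0.1139]
ee_rot: [3.111, 0.079, -0.372]
force: [-1.7, -1.5, 6.1]
width: 0.424
gripper_force: 55.0
```

```bash
python3 -c "
from h import *
s=sensors.observe();print(s['position'],s['force'],s['ft_torque'])"
```

```text
[ 0.59540008 -0.1926874   0.11389593] [-1.71219353 -1.46641205  6.09987064] [-0.09077618  0.41421608  0.09582352]
```

The tube is seated (+6 N upward). Now I slide it along the trough towards the plate.

Emit:
{"name": "arm_command", "arguments": {"deltas": [0, 0, 0, 0.001, 0, -0.0002, 30, 0, 0, 0, 0.002, 0.0001, -0.0005, 30, 0, 0, 0, 0.003, 0.0002, -0.0007, 30, 0, 0, 0, 0.004, 0.0002, -0.001, 30, 0, 0, 0, 0.005, 0.0003, -0.0012, 30, 0, 0, 0, 0.006, 0.0003, -0.0015, 30, 0, 0, 0, 0.006, 0.0003, -0.0015, 30]}}

```text
clock: 9.7
position: [0.6006, -0.1929, 0.1124]
ee_rot: [3.11, 0.077, -0.374]
force: [-4.6, -2.8, 7.9]
width: 0.423
gripper_force: 54.9
```

Emit:
{"name": "arm_command", "arguments": {"deltas": [0, 0, 0, 0.001, 0.0003, -0.0002, 30, 0, 0, 0, 0.002, 0.0006, -0.0005, 30, 0, 0, 0, 0.003, 0.0008, -0.0007, 30, 0, 0, 0, 0.003, 0.0008, -0.0007, 30]}}

```text
clock: 10.1
position: [0.6037, -0.1926, 0.1116]
ee_rot: [3.11, 0.077, -0.374]
force: [-3.4, -3.4, 7.8]
width: 0.423
gripper_force: 54.9
```

Emit:
{"name": "arm_command", "arguments": {"deltas": [0, 0, 0, 0.001, 0.0003, -0.0002, 30, 0, 0, 0, 0.002, 0.0006, -0.0005, 30, 0, 0, 0, 0.003, 0.0008, -0.0007, 30, 0, 0, 0, 0.003, 0.0008, -0.0007, 30]}}

```text
clock: 10.5
position: [0.6067, -0.1924, 0.1109]
ee_rot: [3.109, 0.076, -0.374]
force: [-3.4, -4.8, 7.2]
width: 0.419
gripper_force: 54.9
```

Emit:
{"name": "arm_command", "arguments": {"deltas": [0, 0, 0, 0.001, 0.0003, -0.0002, 30, 0, 0, 0, 0.002, 0.0006, -0.0005, 30, 0, 0, 0, 0.002, 0.0006, -0.0005, 30]}}

```text
clock: 10.8
position: [0.6087, -0.1922, 0.1105]
ee_rot: [3.109, 0.076, -0.373]
force: [-3.8, -5.3, 5.4]
width: 0.421
gripper_force: 54.9
```

Emit:
{"name": "arm_command", "arguments": {"deltas": [0, 0, 0, 0.001, -0.0005, -0.0002, 30, 0, 0, 0, 0.002, -0.001, -0.0005, 30, 0, 0, 0, 0.002, -0.001, -0.0005, 30]}}

```text
clock: 11.1
position: [0.6101, -0.1923, 0.11]
ee_rot: [3.11, 0.077, -0.376]
force: [-5.7, -2.3, 9.6]
width: 0.425
gripper_force: 54.9
```

```bash
python3 -c "
from h import *
im=optics.get_image('side');cv2.imwrite('pics/e.png',cv2.resize(im[145:225,275:375],None,fx=7,fy=7,interpolation=cv2.INTER_CUBIC))"
```

```text
(no output)
```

View pics/e.png

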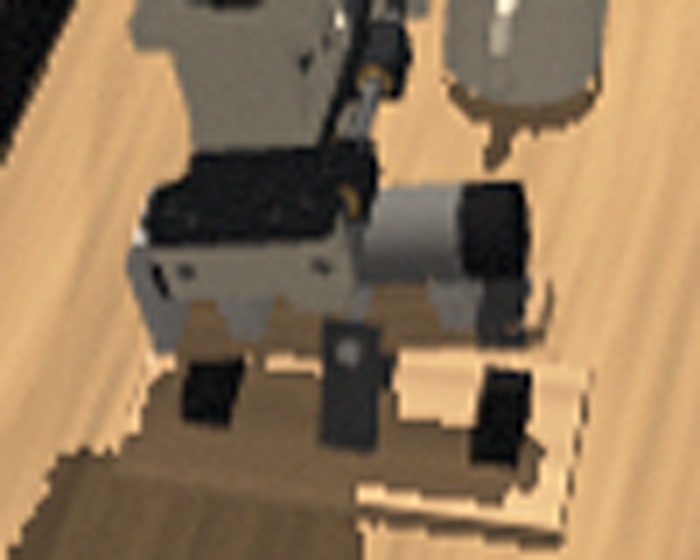

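The tube lies in both saddles, close to the plate. Fx is starting to rise, so I keep pushing.

Emit:
{"name": "arm_command", "arguments": {"deltas": [0, 0, 0, 0.001, 0, -0.0002, 30, 0, 0, 0, 0.002, 0, -0.0005, 30, 0, 0, 0, 0.002, 0, -0.0005, 30]}}

```text
clock: 11.45
position: [0.6102, -0.1923, 0.11]
ee_rot: [3.109, 0.076, -0.382]
force: [-13.0, -2.0, 16.4]
width: 0.423
gripper_force: 54.9
```

There was no motion and 13 N against the plate, so the tube is home. Release gently, then back off along the tool axis.

Emit:
{"name": "arm_command", "arguments": {"deltas": [0, 0, 0, -0.0005, 0, 0.0005, 30, 0, 0, 0, -0.0005, 0, 0.0005, 37, 0, 0, 0, -0.0005, 0, 0.0005, 40, 0, 0, 0, -0.0005, 0, 0.0005, 42, 0, 0, 0, -0.0005, 0, 0.0005, 45, 0, 0, 0, -0.0005, 0, 0.0005, 50, 0, 0, 0, -0.0005, 0, 0.0005, 60, 0, 0, 0, -0.0005, 0, 0.0005, 60, 0, 0, 0, -0.0005, 0, 0.0005, 60], "force": 8}}

```text
clock: 12.35
position: [0.6127, -0.1905, 0.1088]
ee_rot: [3.112, 0.079, -0.374]
force: [-0.3, 0.1, 1.6]
width: 0.65
gripper_force: 0.0
```

Emit:
{"name": "arm_command", "arguments": {"deltas": [0, 0, 0, 0.002, 0, 0.01, 60, 0, 0, 0, 0.007, 0, 0.03, 60, 0, 0, 0, 0.014, 0.001, 0.06, 60, 0, 0, 0, 0.021, 0.001, 0.09, 60, 0, 0, 0, 0, 0, 0.13, 60, 0, 0, 0, -0.05, 0, 0.15, 60, 0, 0, 0, -0.1, 0, 0.15, 60, 0, 0, 0, -0.15, 0, 0.15, 60, 0, 0, 0, -0.2, 0, 0.15, 60, 0, 0, 0, -0.2, 0, 0.15, 60, 0, 0, 0, -0.2, 0, 0.15, 60]}}

```text
clock: 13.45
position: [0.4118, -0.1909, 0.2601]
ee_rot: [3.111, 0.077, -0.371]
force: [1.3, 0.2, -0.0]
width: 0.653
gripper_force: 0.0
```

```bash
python3 -c "
from h import *
a=optics.get_image('side')[145:225,275:375];b=optics.get_image('top')[175:255,340:440]
cv2.imwrite('pics/f.png',np.hstack([cv2.resize(i,(400,320),interpolation=cv2.INTER_CUBIC) for i in(a,b)]))
print(sensors.observe()['force'])
h=np.array([.605,-.1915,.111]);u=np.array([.97,.05,-.238])
print('side crop',((proj('side',[h+.075*u,h-.075*u])-[275,145])*4).round(),'top',((proj('top',[h+.075*u,h-.075*u])-[340,175])*4+[400,0]).round())"
```

```text
[ 0.14454305 -0.23584435 -0.00951338]
side crop [[ 92. 143.]
 [294. 134.]] top [[647.  75.]
 [666. 270.]]
```

View pics/f.png

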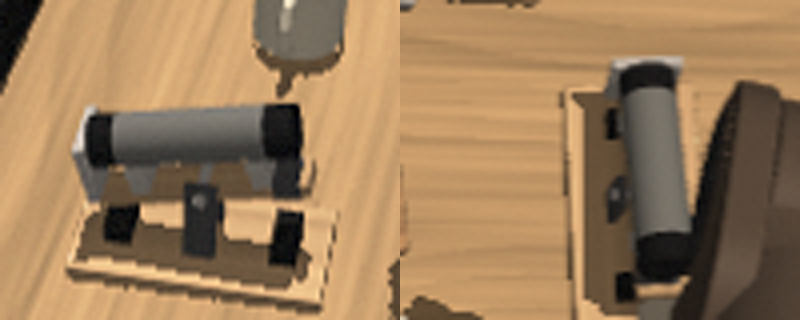

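Both views show the tube in its saddles with its cap against the foot plate (side 88,140; top 648,75) and that end down. The wrist force is near zero, so I hand it in.

```bash
python3 -c "
from cell import arm
print(arm.sign_off())"
```

```text
the job is handed in; nothing more can be done
None
```

The near-bay tube is in the plywood trough, heavy end against the foot plate and pushed home with that end down; the arm is clear, and the job was handed in after about 13.5 s of the 45 s limit (no verdict was returned).

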